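# Bring the pipette that matches the tip box to the front of the carousel and hold it there

## Task

One box of tips has been set out in the white tray with the tube rack, and its colour tells which pipette is wanted for the job. Take the pipette carousel by the round knob on its top and turn it gently until the pipette of that same colour hangs squarely at the front of the stand, in line with the green lamp on the foot, without touching the pipettes or disturbing the other things on the bench. Finish while still gripping the knob, holding the carousel still so that a colleague can lift the pipette off.

Things in the scene. Friction and masses are not known exactly. Their poses are not given: they have to be found in the camera images.
- stand: Foot of the pipette carousel, fixed to the bench: grey round disc 210 mm across and 18 mm high, with a tongue at the front that reaches 150 mm from the axis and carries a white panel with a small green lamp. Origin on the bench on the carousel's upright axis; its x axis points to the front of the stand (through the lamp), z up. It may stand turned differently each time.
- front_lamp (a point): The green lamp on the tongue of the foot, 15 mm across, 128 mm in front of the axis and 22 mm above the bench: it marks the front of the stand.
- carousel (a joint): Turn of the carousel on its foot, rad, growing counter-clockwise seen from above; it turns endlessly both ways on a light bearing (friction about 0.02 N m) without stops or catches and stays where it is left. At 0 the red pipette is at the front; from red the six places follow counter-clockwise every 60 degrees: red, yellow, blue, grey, an empty hanger, black. Pipettes are held in their hangers and turn with it; they reach 105 mm from the axis.
- knob_centre (a point): Centre of the round metal knob with black ribs on top of the carousel, on its axis: 40 mm in diameter and 36 mm tall, so from 264 to 300 mm above the bench (centre at 282 mm). It is fixed to the carousel: turning it turns the whole carousel. Below it is a neck 22 mm thick and 16 mm long, then the hub (54 mm across, up to 240 mm high); no pipette comes higher than 257 mm or nearer than 71 mm to the axis. Nothing stands above it.
- top_red (a point): Pipette with red head and red push button. The point is the centre of the top of its push button, 257 mm above the bench and 88 mm from the carousel's axis. It turns with the carousel.
- top_yellow (a point): Pipette with yellow head and yellow push button. The point is the centre of the top of its push button, 257 mm above the bench and 88 mm from the carousel's axis. It turns with the carousel.
- top_blue (a point): Pipette with blue head and blue push button. The point is the centre of the top of its push button, 257 mm above the bench and 88 mm from the carousel's axis. It turns with the carousel.
- pip_red: The whole of the red pipette. Origin at its lower tip, on its own axis, 31 mm above the bench; 226 mm long, 33 mm thick at most. Not to be touched.
- pip_yellow: The yellow pipette, as pip_red. Not to be touched.
- pip_blue: The blue pipette, as pip_red. Not to be touched.
- pip_grey: A grey-headed pipette, as pip_red; never the wanted one. Not to be touched.
- pip_black: A black-headed pipette, as pip_red; never the wanted one. Not to be touched.
- knob: The knob itself; origin at its centre, the same point as knob_centre, z up. It turns with the carousel.
- tray: White shallow tray, 300 x 200 mm, 18 mm high, fixed on the bench, to the left or to the right of the carousel. Origin under its centre. Holds the tube rack and the tip box that was set out. The two spare tip boxes stand in a brown cardboard carton tray of the same size on the other side.
- tray_place (a point): Point on the tray's floor about where the set-out tip box stands (within 20 mm); the spare boxes are more than 300 mm from it.
- tipbox_red (a point): Centre of the red tip box: 82 x 122 mm, 62 mm tall, open, with white tip ends showing on top. Loose; either in the white tray or among the spares. Not to be moved.
- tipbox_yellow (a point): Centre of the yellow tip box, same kind.
- tipbox_blue (a point): Centre of the blue tip box, same kind.
- tube_rack: White rack with capped sample tubes in the white tray, 100 x 150 mm, 75 mm tall; origin under its centre. Loose; not to be moved.
- reagent: Amber glass bottle with white cap, 72 mm across, 150 mm tall, standing near the carousel on the far side; origin under its centre. Loose; not to be moved.
- beaker: Empty glass beaker, 80 mm across, 95 mm tall, near the carousel on the far side; origin under its centre. Loose; not to be moved.
Not all that is in view belongs to the job. Leave any black or turquoise look-alike of the part that bears tipbox_blue alone.

How it is judged (in metres and radians):
At the end, for the whole second after the job is handed in: The pipette coloured like the tip box in the white tray is within 11 mm (7 degrees) of the stand's front line, the carousel at rest (under 0.05 rad/s), the fingers around the knob within 20 mm of its axis and pressing on it with over 2 N; nothing else moved by 20 mm or more (contact force between the fingers and knob above 2 N and horizontal distance between the grasp point and knob_centre below 0.02 m and z of the grasp point in the frame of knob_centre below 0.03 m and velocity of joint carousel between -0.05 and 0.05 rad/s and ((horizontal distance between tipbox_red and tray_place below 0.06 m and x of top_red in the frame of stand above 0.05 m and y of top_red in the frame of stand between -0.011 and 0.011 m) or (horizontal distance between tipbox_yellow and tray_place below 0.06 m and x of top_yellow in the frame of stand above 0.05 m and y of top_yellow in the frame of stand between -0.011 and 0.011 m) or (horizontal distance between tipbox_blue and tray_place below 0.06 m and x of top_blue in the frame of stand above 0.05 m and y of top_blue in the frame of stand between -0.011 and 0.011 m)) and distance of each of tipbox_red, tipbox_yellow, tipbox_blue, tube_rack, reagent, beaker from where it was at the start of the episode below 0.02 m); the arm keeps its last pose, push and grip.
It fails at once if a pipette is touched (contact force between any of the fingers, the arm and pip_red above 1 N or contact force between any of the fingers, the arm and pip_yellow above 1 N or contact force between any of the fingers, the arm and pip_blue above 1 N or contact force between any of the fingers, the arm and pip_grey above 1 N or contact force between any of the fingers, the arm and pip_black above 1 N).
It fails at once if the carousel is spun faster than 2.5 rad/s instead of being turned gently (velocity of joint carousel above 2.5 rad/s or velocity of joint carousel below -2.5 rad/s).
It fails at once if a tip box, the tube rack, the bottle or the beaker is shoved or tipped over (distance of any of tipbox_red, tipbox_yellow, tipbox_blue, tube_rack, reagent, beaker from where it was at the start of the episode above 0.03 m or angle between any of tipbox_red, tipbox_yellow, tipbox_blue, tube_rack, reagent, beaker's own z axis and vertical above 0.35 rad).
It also fails if it takes over 45 s, if anything falls off the work surface, if the arm or the gripper's body presses on something with over 40 N, if the wrist force passes 120 N, or if a joint passes its speed limit or range.

## Robot

A 6-joint arm with a two-finger parallel gripper is mounted at the origin on the work surface. World frame = base frame: x ahead of the robot, y to its left, z up, the work surface at z = 0. Lengths are in m, angles in degrees, forces in N, time in s.
With the tool pointing down it reaches from about 0.4 to 0.825 m from the base axis. Payload 7 kg.
Tool frame: the origin (TCP) lies midway between the tips of the shut fingers; the grasp point (between the pads) lies 19 mm behind it (r.grip_point_offset is the z of the grasp point in the tool frame, in m); z points along the fingers, y is the line along which they close (so a half turn about z gives the same grasp; the last joint's range is limited). The gripper opens to 88 mm and grips with 3 to 60 N. Pads are 19 mm wide; open, the fingers measure 130 mm over their backs; the gripper's body (78 mm by 193 mm) begins 47 mm behind the grasp point.
Start: joints at [90.705, 20.546, 0.682, 0, -70.136, -16.507], TCP at [0.184, 0.649, 0.227] pointing down, gripper open.
Joint ranges: [-176.03, 176.03], [-82.01, 121.73], [-58.28, 71.71], [-173.87, 95.51], [-174.79, -0.11], [-173.66, 173.66]. Speed limits (degrees/s): [136.94, 136.94, 172.46, 180, 180, 180].

## Interface

Orientations are given as [roll, pitch, yaw] about the fixed x, y, z axes, in that order (R = Rz(yaw) Ry(pitch) Rx(roll)).
In Python, from plant import r, viewer, recognise, outline_of, pinpoint gives the robot as it stands.
- The arm moves only by the tool move_arm, never from a script. Its argument "targets" is a list of rows, each a list of 2 entries, a list of its own where there are three numbers: the shift along the tool's x, y, z in cm, then the turn, a rotation vector about the tool's x, y, z in rad. A call has 1 to 5 rows; each row is the pose to reach, as a shift and turn from the pose commanded when the call began, along the tool's axes at that moment; what a row does not reach only later rows make up. A row lasts 1/8 s, in which the tool goes at most 62.5 mm and 10.7 degrees, less where a joint would pass 70% of its speed; a pose out of reach is approached as far as the arm can. A call with a gripper value outside its range is refused whole. "jaw" is the finger opening in cm, from 0 to 8.76, set as the call begins (left out, the last holds). The fingers move at their own pace and stop on an object; "squeeze" is the grip in N (left out, the last holds). Time passes only in rows, so rows that repeat a pose let the fingers close. It gives the time, the measured TCP pose, the force, the opening and the grip force at its end, in the units of the state.
- r.get_state(): the state, without advancing time (a new reading comes with each control period).
- viewer.capture(name): name is "side" or "top"; returns a dict with "image" (420x560x3 uint8, blue, green, red), "intrinsics" (3x3 intrinsics, pixels), "camera_from_world" (4x4, takes a point from world to camera coordinates). Camera axes: x right, y up, looking along -z (the intrinsics and any distortion apply to the point x, -y, -z); pixel columns grow to the right and rows downward; lengths in m; the calibration is good to about 2 mm. A picture is of the moment at which its call begins. There is no depth.
- r.close_job(): hands the job in; it is judged then, once.
Trained networks look in the newest picture that a camera, given by its name, has taken for a name from the list of things; names that differ only in an ending like _2 or _b are one class to them, and where a whole thing is asked for, a point or a joint stands for the part that bears it (a point fixed in the world has none). Each returns a list of dicts, best first, with "score" (0 to 1); they miss things now and then, are a little off and sometimes report something else, mostly with a low value. They report only what shows in the picture. A call takes as long as a camera call. They do not tell look-alikes from the thing itself.
- recognise(label, camera): "box" ([left, top, right, bottom] in pixels, round what is visible of it).
- outline_of(label, camera): "mask" (420x560 bool, what is visible of it) and "box" ([left, top, right, bottom] in pixels, round what is visible of it).
- pinpoint(label, camera): "location" ([row, column] in pixels: a listed point, or the origin of a listed thing).
The state is a dict: "time_s": time; "joints": joint angles; "qd": joint speeds; "joint_torque": joint torques, N m; "tcp_pos": TCP position; "eef_rot": TCP orientation; "contact_force": force on the tool from outside, world axes, zero at the start; "moment": the same for the moment, N m; "gripper_width": finger opening in m; "gripper_force": force on a finger pad.
Only numpy, scipy, OpenCV 4.12 (cv2) and the standard library are available. Lean on these libraries where they do the work, as an engineer would, in place of code of your own. Each camera call takes 0.05 s, during which the arm holds its last target. There are 200 camera calls.

## Working session

There is one attempt and no reset: what is moved stays moved. The work goes in short steps, Python scripts to look and compute and a tool call to move; the robot and the scene stay as the last step left them, time stands still between calls to the robot, and variables do not carry over. Pictures are saved under pics/ and viewed, at most 10 in all, crops included, and the job is handed in when it is done.

Besides the shell and the picture viewer there is one more tool, called after "Request:" as name(argument=value, ...), one argument or row to a line, values as JSON. move_arm: Moves the arm, as the interface text tells. Its arguments: {"type":"object","properties":{"targets":{"type":"array","items":{"type":"array"}},"jaw":{"type":"number"},"squeeze":{"type":"number"}},"required":["targets"]}

```bash
mkdir -p pics; cat > h.py <<'E'
import numpy as np, cv2
from plant import r, viewer, recognise, outline_of, pinpoint
def proj(c,p):
    q=c["camera_from_world"]@np.r_[p,1]; k=c["intrinsics"]@np.array([q[0],-q[1],-q[2]]); return k[:2]/k[2]
def ray(c,u,v):
    d=np.linalg.inv(c["intrinsics"])@np.array([u,v,1]); R=c["camera_from_world"][:3,:3];t=c["camera_from_world"][:3,3]
    return -R.T@t, R.T@np.array([d[0],-d[1],-d[2]])
def atz(c,u,v,z):
    o,d=ray(c,u,v); return o+d*(z-o[2])/d[2]
Z=dict(knob_centre=.282,front_lamp=.022,top_red=.257,top_yellow=.257,top_blue=.257,tray_place=.005,tipbox_red=.036,tipbox_yellow=.036,tipbox_blue=.036,reagent=0,beaker=0,tray=0,tube_rack=0,pip_black=.031,pip_grey=.031,stand=0)
E
python3 - <<'E'
from h import *
for cam in("top","side"):
    c=viewer.capture(cam); cv2.imwrite(f"pics/{cam}0.png",c["image"])
    for n,z in Z.items():
        l=pinpoint(n,cam)[:3]
        print(cam,n,[(round(d["score"],2),np.round(d["location"]).tolist(),atz(c,d["location"][1],d["location"][0],z).round(3).tolist()) for d in l])
print(r.get_state()["tcp_pos"],r.get_state()["eef_rot"],r.grip_point_offset)
E
```

```text
top knob_centre [(0.45, [179.0, 292.0], [0.597, -0.086, 0.282])]
top front_lamp [(0.57, [157.0, 295.0], [0.725, -0.095, 0.022])]
top top_red [(0.64, [208.0, 284.0], [0.517, -0.062, 0.257])]
top top_yellow [(0.69, [206.0, 309.0], [0.522, -0.136, 0.257])]
top top_blue [(0.49, [180.0, 321.0], [0.6, -0.172, 0.257])]
top tray_place [(0.64, [226.0, 128.0], [0.476, 0.481, 0.005]), (0.24, [208.0, 282.0], [0.548, -0.053, 0.005])]
top tipbox_red [(0.73, [227.0, 128.0], [0.471, 0.472, 0.036]), (0.56, [172.0, 300.0], [0.67, -0.114, 0.036]), (0.37, [156.0, 298.0], [0.725, -0.104, 0.036])]
top tipbox_yellow [(0.88, [228.0, 384.0], [0.479, -0.403, 0.036]), (0.19, [157.0, 294.0], [0.722, -0.093, 0.036])]
top tipbox_blue [(0.9, [278.0, 451.0], [0.316, -0.624, 0.036]), (0.76, [275.0, 312.0], [0.318, -0.158, 0.036]), (0.73, [215.0, 453.0], [0.53, -0.636, 0.036])]
top reagent [(0.72, [165.0, 173.0], [0.696, 0.336, 0.0])]
top beaker [(0.95, [165.0, 347.0], [0.706, -0.279, 0.0]), (0.74, [209.0, 307.0], [0.547, -0.14, 0.0])]
top tray [(0.73, [164.0, 347.0], [0.711, -0.279, 0.0]), (0.62, [251.0, 130.0], [0.
[... 931 characters left out ...]
], [0.462, -0.399, 0.036]), (0.52, [246.0, 270.0], [0.532, -0.13, 0.036])]
side tipbox_blue [(0.96, [261.0, 179.0], [0.352, -0.408, 0.036]), (0.91, [297.0, 122.0], [0.34, -0.631, 0.036]), (0.86, [220.0, 223.0], [0.311, -0.169, 0.036])]
side reagent [(0.87, [215.0, 387.0], [0.722, 0.325, -0.0])]
side beaker []
side tray [(0.65, [163.0, 363.0], [0.461, 0.51, 0.0]), (0.57, [162.0, 347.0], [0.408, 0.46, 0.0])]
side tube_rack [(0.66, [153.0, 331.0], [0.315, 0.46, 0.0])]
side pip_black []
side pip_grey [(0.63, [269.0, 302.0], [0.68, -0.122, 0.031])]
side stand [(0.95, [255.0, 292.0], [0.598, -0.084, 0.0])]
[0.18383456 0.64943639 0.22655041] [ 1.79996325e+02 -6.35389199e-04 -1.58049462e+01] -0.0188
```

View pics/top0.png

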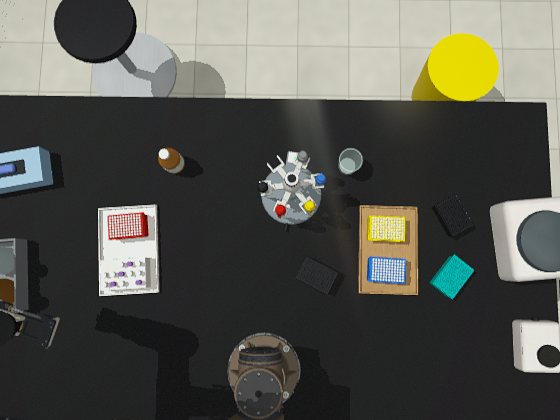

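View pics/side0.png

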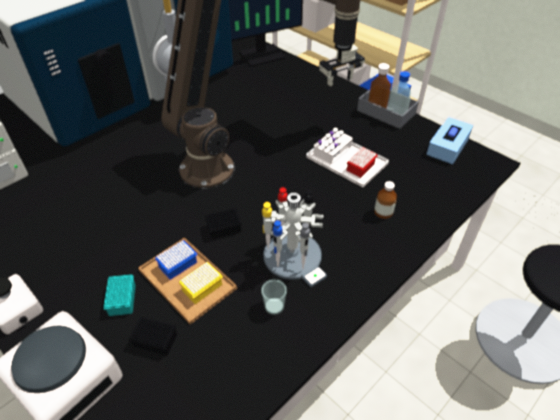

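The top view shows the red box in the white tray (128,227). Yellow (384,228) and blue (387,270) are spares in the carton. The black (453,215; 318,275) and turquoise (453,277) boxes are look-alikes, so red is the wanted colour. The red pipette (284,208) is nearly opposite the lamp panel (295,157). I'll confirm this in one enlarged crop and refine the lamp position.

```bash
python3 - <<'E'
from h import *
t=cv2.imread("pics/top0.png"); s=cv2.imread("pics/side0.png")
a=cv2.resize(t[140:235,250:345],(380,380),interpolation=cv2.INTER_CUBIC)
b=cv2.resize(s[180:295,255:350],(314,380),interpolation=cv2.INTER_CUBIC)
e=cv2.resize(t[200:300,90:165],(150,200))
f=cv2.resize(s[120:190,300:400],(400,280)); f=cv2.resize(f,(285,200))
o=np.zeros((590,700,3),np.uint8); o[:380,:380]=a;o[:380,386:]=b;o[385:585,:150]=e;o[385:585,160:445]=f
cv2.imwrite("pics/crop1.png",o)
for cam,im,w in(("top",t,(285,305,148,168)),("side",s,(300,330,262,290))):
    c=viewer.capture(cam); g=im.astype(int); m=(g[...,1]-np.maximum(g[...,0],g[...,2])>12)
    k=np.zeros_like(m);k[w[2]:w[3],w[0]:w[1]]=1; m&=k>0
    v,u=np.nonzero(m); print(cam,len(u), len(u) and (u.mean(),v.mean(),atz(c,u.mean(),v.mean(),.022)))
E
```

```text
top 11 (np.float64(295.8181818181818), np.float64(157.9090909090909), array([ 0.72336353, -0.09823443,  0.022     ]))
side 13 (np.float64(314.53846153846155), np.float64(274.84615384615387), array([ 0.72477439, -0.10421312,  0.022     ]))
```

View pics/crop1.png

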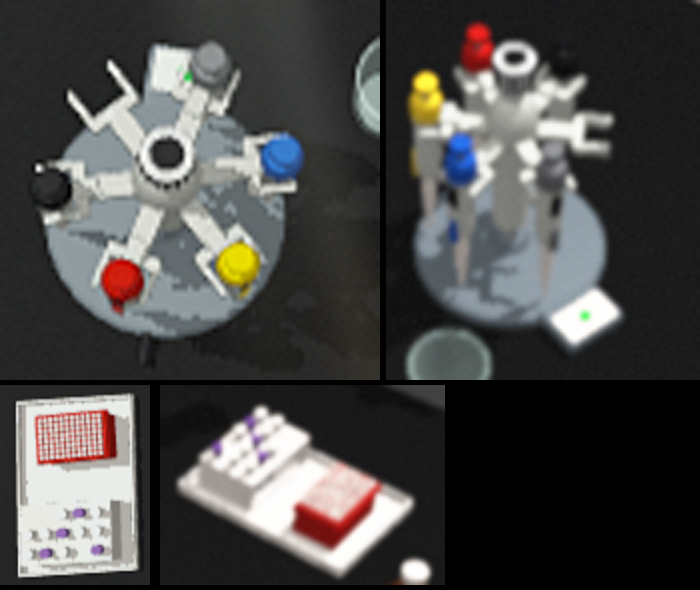

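Red is confirmed: the red box with white tip ends is in the white tray. The red pipette is at the near side and the lamp on the far side. Next I fit the axis, front angle and red angle to both views together.

```bash
cat >> h.py <<'E'
from scipy.optimize import least_squares
LAMP={"top":(295.8,157.9),"side":(314.5,274.8)}
def fit(extra=0):
    obs=[];C={}
    for cam in("top","side"):
        c=C[cam]=viewer.capture(cam); obs.append((cam,"front_lamp",np.array(LAMP[cam])))
        for n in("knob_centre","top_red","top_yellow","top_blue","stand"):
            l=pinpoint(n,cam)
            if l: obs.append((cam,n,np.array(l[0]["location"][::-1],float)))
    P={"top_red":0,"top_yellow":np.pi/3,"top_blue":2*np.pi/3}
    def pt(n,q):
        x,y,f,a=q
        if n in P: return np.array([x+.088*np.cos(a+P[n]),y+.088*np.sin(a+P[n]),.257])
        if n=="front_lamp": return np.array([x+.128*np.cos(f),y+.128*np.sin(f),.022])
        return np.array([x,y,.282 if n=="knob_centre" else 0])
    fun=lambda q:np.concatenate([(proj(C[o[0]],pt(o[1],q))-o[2])*(2 if o[1]=="front_lamp" else 1) for o in obs])
    best=min((least_squares(fun,[.598,-.087,-.1,a],loss="soft_l1") for a in np.arange(-3,3.2,.8)),key=lambda s:s.cost)
    q=best.x; print("axis",q[:2].round(4),"front deg",np.degrees(q[2]).round(1),"red deg",np.degrees(q[3]).round(1),"red-front",np.degrees((q[3]-q[2]+np.pi)%(2*np.pi)-np.pi).round(1))
    for o,e in zip(obs,fun(q).reshape(-1,2)): print(o[0],o[1],o[2].round(1),e.round(1))
    return q
E
python3 - <<'E'
from h import *
q=fit()
s=r.get_state(); p=s["tcp_pos"]; print(p,s["eef_rot"],s["time_s"])
E
```

```text
axis [ 0.5975 -0.0845] front deg -7.8 red deg -201.4 red-front 166.4
top front_lamp [295.8 157.9] [ 2.1 -0.5]
top knob_centre [292.1 178.9] [-0.2  0.4]
top top_red [280.8 207.6] [-0.2  0.6]
top top_yellow [281.6 213.2] [28.7 -9. ]
top top_blue [322.8 175.3] [-1.4  1.6]
top stand [290.4 191. ] [1.  3.4]
side front_lamp [314.5 274.8] [ 0.8 -0.9]
side knob_centre [293.3 199.5] [0.1 1.3]
side top_red [281.5 191. ] [ 0.8 -1.8]
side top_yellow [267.9 206.3] [-1.4 -2.1]
side top_blue [277.  217.6] [0.2 4.7]
side stand [289.9 255.4] [ 2.1 -0.2]
[0.18380906 0.64946475 0.22653733] [ 1.79998086e+02 -2.06759721e-03 -1.57994888e+01] 2.4
```

Request:
move_arm(
  targets=[
    [[0, 0, -6], [0, 0, 0]],
    [[2, 2, -11], [0, 0, 0]],
    [[6, 6, -13], [0, 0, 0]],
    [[10, 10, -13], [0, 0, 0]],
    [[14, 14, -13], [0, 0, 0]],
  ],
  jaw=8.0,
  squeeze=20,
)

```text
time_s: 3.02
tcp_pos: [0.281, 0.4751, 0.357]
eef_rot: [-179.9, 0.0, -15.8]
contact_force: [0.3, -0.2, -0.2]
gripper_width: 0.08
gripper_force: 0.0
```

Request:
move_arm(
  targets=[
    [[4, 4, 0], [0, 0, 0]],
    [[8, 8, 0], [0, 0, 0]],
    [[12, 12, 0], [0, 0, 0]],
    [[16, 16, 0], [0, 0, 0]],
    [[20, 20, 0], [0, 0, 0]],
  ],
)

```text
time_s: 3.65
tcp_pos: [0.4189, 0.228, 0.357]
eef_rot: [-179.9, -0.0, -15.8]
contact_force: [1.8, -0.3, 0.6]
gripper_width: 0.0801
gripper_force: 0.0
```

```bash
python3 -c "
from plant import r
s=r.get_state();print(s['time_s'],s['tcp_pos'].round(3),s['eef_rot'].round(2),s['joints'],s['gripper_width'])"
```

```text
3.65 [0.419 0.228 0.357] [-1.7994e+02 -3.0000e-02 -1.5780e+01] [ 5.22780891e+01 -2.17627529e+00 -1.02223255e+01  2.92455084e-03
 -8.18860511e+01  2.19461967e+01] 0.08010503955268115
```

Request:
move_arm(
  targets=[
    [[4, 4, 0], [0, 0, -0.07]],
    [[8, 8, 0], [0, 0, -0.14]],
    [[12, 12, 0], [0, 0, -0.21]],
    [[16, 16, 0], [0, 0, -0.28]],
    [[20, 20, 0], [0, 0, -0.35]],
  ],
)

```text
time_s: 4.28
tcp_pos: [0.557, -0.019, 0.3569]
eef_rot: [-180.0, -0.0, 4.4]
contact_force: [1.0, 0.4, 0.2]
gripper_width: 0.0801
gripper_force: 0.0
```

```bash
python3 - <<'E'
from h import *
q=fit()
s=r.get_state(); p=s["tcp_pos"]; print(p,s["eef_rot"],s["time_s"],s["joints"])
E
```

```text
axis [ 0.5973 -0.0826] front deg -8.5 red deg -204.8 red-front 163.7
top front_lamp [295.8 157.9] [ 1.9 -0.3]
top knob_centre [284.9 210.6] [  6.4 -31.3]
top top_red [281. 209.] [-2.7 -1.4]
top top_yellow [307.5 211.1] [ 0.8 -5.8]
top top_blue [322.3 174.4] [-1.3  4.2]
top stand [289.8 190.1] [1.  4.3]
side front_lamp [314.5 274.8] [ 0.8 -1.1]
side knob_centre [292.9 201.3] [ 0.8 -0.8]
side top_red [302.6 269.3] [-18.5 -80.8]
side top_yellow [268.1 203.4] [-1.  -0.7]
side top_blue [275.7 220.2] [0.6 1. ]
side stand [292.6 258.8] [-0.3 -3.9]
[ 0.55615851 -0.01635736  0.35688079] [-1.79991383e+02 -3.19698959e-02  4.32994432e+00] 4.875 [ 1.84794494e+01  5.97953672e+00 -1.73134592e+00 -5.45174596e-04
 -8.22560110e+01  7.58505706e+01]
```

Request:
move_arm(
  targets=[
    [[2, 4, 0], [0, 0, 0]],
    [[3.6, 7.1, 0], [0, 0, 0]],
    [[3.6, 7.1, 3], [0, 0, 0]],
    [[3.6, 7.1, 5], [0, 0, 0]],
    [[3.6, 7.1, 5], [0, 0, 0]],
  ],
)

```text
time_s: 5.5
tcp_pos: [0.5967, -0.085, 0.3051]
eef_rot: [180.0, 0.2, 4.3]
contact_force: [-0.5, 0.1, 0.5]
gripper_width: 0.0799
gripper_force: 0.0
```

```bash
python3 - <<'E'
from h import *
t=viewer.capture("top")["image"]; s=viewer.capture("side")["image"]
o=np.zeros((400,800,3),np.uint8); o[:,:396]=cv2.resize(t[140:240,240:339],(396,400)); o[:,400:]=cv2.resize(s[160:260,240:340],(400,400))
cv2.imwrite("pics/crop2.png",o); print(r.get_state()["tcp_pos"])
E
```

```text
[ 0.59787143 -0.08508902  0.30751039]
```

View pics/crop2.png

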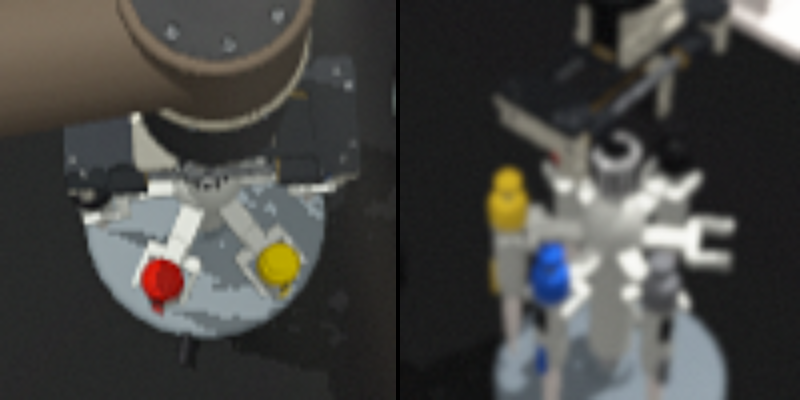

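The fingers straddle the knob (side crop 615,145) with a few mm of height to spare over the pipettes. I go down to TCP z ≈ 0.269 and close gently.

Request:
move_arm(
  targets=[
    [[0, 0, 1.5], [0, 0, 0]],
    [[0, 0, 3], [0, 0, 0]],
    [[0, 0, 3.8], [0, 0, 0]],
    [[0, 0, 3.8], [0, 0, 0]],
  ],
)

```text
time_s: 6.1
tcp_pos: [0.5971, -0.0854, 0.2676]
eef_rot: [180.0, 0.1, 4.2]
contact_force: [0.2, -0.1, 0.5]
gripper_width: 0.0804
gripper_force: 0.0
```

Request:
move_arm(
  targets=[
    [[0, 0, 0], [0, 0, 0]],
    [[0, 0, 0], [0, 0, 0]],
    [[0, 0, 0], [0, 0, 0]],
    [[0, 0, 0], [0, 0, 0]],
    [[0, 0, 0], [0, 0, 0]],
  ],
  jaw=3.0,
  squeeze=15,
)

```text
time_s: 6.72
tcp_pos: [0.5975, -0.0838, 0.2686]
eef_rot: [-179.9, -0.0, 4.3]
contact_force: [-1.5, 8.1, 1.7]
gripper_width: 0.0395
gripper_force: 15.0
```

Request:
move_arm(
  targets=[
    [[0, -0.2, 0], [0, 0, 0.03]],
    [[0, -0.2, 0], [0, 0, 0.11]],
    [[0, -0.2, 0], [0, 0, 0.22]],
    [[0, -0.2, 0], [0, 0, 0.34]],
    [[0, -0.2, 0], [0, 0, 0.46]],
  ],
)

```text
time_s: 7.35
tcp_pos: [0.5976, -0.0834, 0.2687]
eef_rot: [-180.0, -0.0, -22.4]
contact_force: [0.4, 0.6, -0.4]
gripper_width: 0.0394
gripper_force: 15.0
```

Request:
move_arm(
  targets=[
    [[0, 0, 0], [0, 0, 0.12]],
    [[0, 0, 0], [0, 0, 0.24]],
    [[0, 0, 0], [0, 0, 0.36]],
    [[0, 0, 0], [0, 0, 0.48]],
    [[0, 0, 0], [0, 0, 0.6]],
  ],
)

```text
time_s: 7.98
tcp_pos: [0.5978, -0.0832, 0.2686]
eef_rot: [-179.9, -0.0, -56.8]
contact_force: [0.8, 1.0, 0.3]
gripper_width: 0.0399
gripper_force: 15.0
```

Request:
move_arm(
  targets=[
    [[0, 0, 0], [0, 0, 0.12]],
    [[0, 0, 0], [0, 0, 0.24]],
    [[0, 0, 0], [0, 0, 0.36]],
    [[0, 0, 0], [0, 0, 0.46]],
    [[0, 0, 0], [0, 0, 0.5]],
  ],
)

```text
time_s: 8.6
tcp_pos: [0.5981, -0.083, 0.2686]
eef_rot: [-179.9, 0.0, -85.3]
contact_force: [2.3, 1.0, -1.5]
gripper_width: 0.04
gripper_force: 15.0
```

```bash
python3 - <<'E'
from h import *
q=fit()
t=viewer.capture("top")["image"]; s=viewer.capture("side")["image"]
o=np.zeros((400,800,3),np.uint8); o[:,:396]=cv2.resize(t[140:240,240:339],(396,400)); o[:,400:]=cv2.resize(s[180:300,240:360],(400,400))
cv2.imwrite("pics/crop3.png",o); s=r.get_state();print(s["tcp_pos"],s["eef_rot"],s["joints"],s["time_s"])
E
```

```text
axis [ 0.5962 -0.0869] front deg -6.4 red deg 69.1 red-front 75.4
top front_lamp [295.8 157.9] [1.7 0. ]
top knob_centre [385.8 230.4] [-93.  -50.7]
top top_red [265.4 170.6] [-0.3 -0.1]
top top_yellow [266.2 201.7] [ 3.  -2.1]
top top_blue [295.3 209.6] [1.8 1. ]
top stand [290.8 189.9] [1.3 4.9]
side front_lamp [314.5 274.8] [ 0.7 -1.4]
side knob_centre [296.4 199.6] [-3.9  1.4]
side top_red [316.4 199.5] [ 0.  -0.9]
side top_blue [175.7 258.7] [ 95.1 -63.3]
side stand [290.5 257.3] [ 0.8 -1.9]
[ 0.59808615 -0.08306777  0.26866571] [-1.79918566e+02  1.08040650e-02 -8.51048923e+01] [ 1.06113657e+01  1.24703506e+01 -5.04061433e+00 -2.76887463e-03
 -7.24069302e+01 -5.71543067e+00] 9.3
```

View pics/crop3.png

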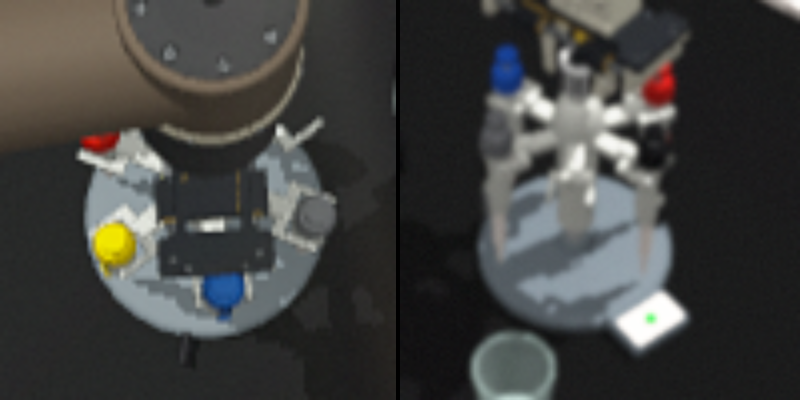

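Grip holds and the carousel followed (red now at crop 660,85, near 68°). About 75° is left, turned in the same direction.

Request:
move_arm(
  targets=[
    [[0, 0, 0], [0, 0, 0.04]],
    [[0, 0, 0], [0, 0, 0.13]],
    [[0, 0, 0], [0, 0, 0.25]],
    [[0, 0, 0], [0, 0, 0.37]],
    [[0, 0, 0], [0, 0, 0.49]],
  ],
)

```text
time_s: 9.93
tcp_pos: [0.5984, -0.0831, 0.2687]
eef_rot: [-179.9, 0.1, -113.4]
contact_force: [5.9, 0.6, -4.1]
gripper_width: 0.0397
gripper_force: 15.0
```

Request:
move_arm(
  targets=[
    [[0, 0, 0], [0, 0, 0.12]],
    [[0, 0, 0], [0, 0, 0.24]],
    [[0, 0, 0], [0, 0, 0.36]],
    [[0, 0, 0], [0, 0, 0.48]],
    [[0, 0, 0], [0, 0, 0.58]],
  ],
)

```text
time_s: 10.55
tcp_pos: [0.5986, -0.0833, 0.2686]
eef_rot: [-179.9, 0.1, -146.6]
contact_force: [8.1, 0.5, -3.7]
gripper_width: 0.0397
gripper_force: 15.0
```

Request:
move_arm(
  targets=[
    [[0, 0, 0], [0, 0, 0.1]],
    [[0, 0, 0], [0, 0, 0.18]],
    [[0, 0, 0], [0, 0, 0.22]],
    [[0, 0, 0], [0, 0, 0.23]],
    [[0, 0, 0], [0, 0, 0.23]],
  ],
)

```text
time_s: 11.18
tcp_pos: [0.5987, -0.0834, 0.2686]
eef_rot: [-179.9, 0.1, -159.6]
contact_force: [7.9, 0.6, -4.6]
gripper_width: 0.0396
gripper_force: 15.0
```

```bash
python3 - <<'E'
from h import *
q=fit()
A=np.array([.598,-.0832])
for cam in("top","side"):
    c=viewer.capture(cam); im=c["image"].astype(int)
    if cam=="side": S=c["image"]
    else: T=c["image"]
    g=im[...,1]-np.maximum(im[...,0],im[...,2])>12
    w=np.zeros_like(g); (u,v)=map(round,LAMP[cam]); w[v-10:v+10,u-10:u+10]=1
    v,u=np.nonzero(g&w); 
    if len(u): p=atz(c,u.mean(),v.mean(),.022)[:2]-A; print(cam,"lamp",len(u),p,np.degrees(np.arctan2(p[1],p[0])))
    for n in("top_red","top_yellow","top_blue"):
        for d in pinpoint(n,cam)[:1]:
            p=atz(c,d["location"][1],d["location"][0],.257)[:2]-A; print(cam,n,d["score"],np.hypot(*p),np.degrees(np.arctan2(p[1],p[0])))
o=np.zeros((400,800,3),np.uint8); o[:,:396]=cv2.resize(T[140:240,240:339],(396,400)); o[:,400:]=cv2.resize(S[180:300,240:360],(400,400))
cv2.imwrite("pics/crop4.png",o); s=r.get_state();print(s["tcp_pos"],s["eef_rot"],s["time_s"])
E
```

```text
axis [ 0.595 -0.085] front deg -6.8 red deg -10.5 red-front -3.7
top front_lamp [295.8 157.9] [1.1 0.7]
top knob_centre [266.4 205.4] [ 25.7 -25.3]
top top_red [386.7 229.5] [-88.9 -76.4]
top top_blue [264.9 193.8] [-1.2 -2.7]
top stand [287.4 192. ] [4.1 3.1]
side front_lamp [314.5 274.8] [ 0.5 -2.2]
side knob_centre [293.4 201.7] [-0.7 -1.2]
side top_red [308.5 222.2] [0.2 0.1]
side top_yellow [319.6 200.3] [-0.3  4.1]
side top_blue [303.8 189.3] [-0.5 -0.2]
side stand [290.9 257.1] [ 0.5 -2.2]
top top_blue 0.38 0.09294582560821406 111.90844255512852
side lamp 12 [ 0.12711872 -0.02159312] -9.640571525655085
side top_red 0.65 0.07785081280366041 -5.96741300182895
side top_yellow 0.56 0.07886970445657422 53.18483920003622
side top_blue 0.64 0.09107495362460093 116.01212614532783
[ 0.59866713 -0.08345751  0.26867165] [-1.79933659e+02  1.13428760e-01 -1.59591570e+02] 12.175
```

View pics/crop4.png

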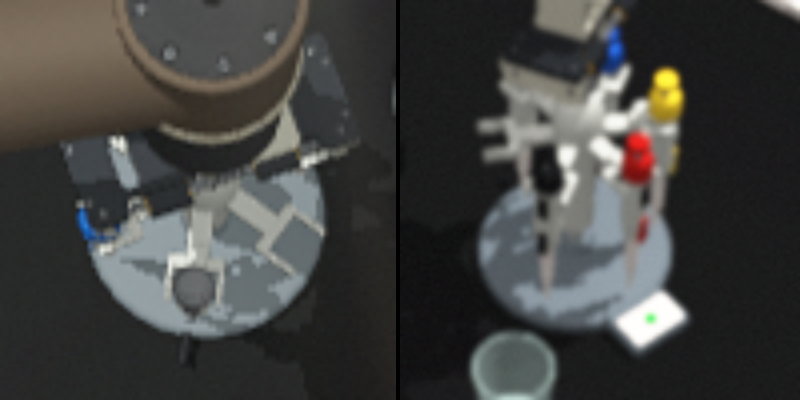

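Red now hangs roughly in line with the lamp (side crop 637,160 and 650,318). I'll check the remaining angle with a projected overlay before settling.

```bash
python3 - <<'E'
from h import *
c=viewer.capture("side"); im=c["image"]
for n,z in(("pip_red",.031),("top_red",.257),("front_lamp",.022)):
    for d in pinpoint(n,"side")[:2]: print(n,d["score"],np.round(d["location"],1))
x0,y0,k=255,195,6
o=cv2.resize(im[y0:y0+98,x0:x0+90],None,fx=k,fy=k,interpolation=cv2.INTER_CUBIC)
A=np.array([.598,-.0832])
P=lambda r_,a,z:tuple(np.round((proj(c,[A[0]+r_*np.cos(np.radians(a)),A[1]+r_*np.sin(np.radians(a)),z])-[x0,y0]+.5)*k).astype(int).tolist())
for a in range(0,360,3): cv2.circle(o,P(.105,a,.018),1,(0,255,255),-1)
for a,col in((-4,(255,255,0)),(-8,(0,255,0)),(-12,(255,0,255))):
    for rr,z in((.088,.031),(.088,.257),(.128,.022)): cv2.circle(o,P(rr,a,z),2,col,-1)
cv2.imwrite("pics/ov.png",o)
hsv=cv2.cvtColor(im,cv2.COLOR_BGR2HSV); m=((hsv[...,0]<8)|(hsv[...,0]>172))&(hsv[...,1]>150)&(hsv[...,2]>80)
m[:200]=0; m[235:]=0; m[:,:290]=0; m[:,330:]=0
v,u=np.nonzero(m); print("red blob",u.mean(),v.mean(),v.min(),v.max())
for a in(-12,-8,-4,0): print(a,[proj(c,[A[0]+.088*np.cos(np.radians(a)),A[1]+.088*np.sin(np.radians(a)),z]).round(1) for z in(.257,.235,.031)],[proj(c,[A[0]+.128*np.cos(np.radians(a)),A[1]+.128*np.sin(np.radians(a)),.022]).round(1)])
E
```

```text
pip_red 0.88 [264.7 308.3]
pip_red 0.32 [274.8 315.6]
top_red 0.64 [221.7 309.4]
front_lamp 0.87 [274.5 317.2]
front_lamp 0.71 [201.  292.4]
red blob 310.9126213592233 227.15533980582524 220 234
-12 [array([309.2, 222.8]), array([308.9, 227.4]), array([306.5, 266.2])] [array([313.1, 275.5])]
-8 [array([310.8, 222. ]), array([310.5, 226.6]), array([307.9, 265.4])] [array([315.2, 274.3])]
-4 [array([312.2, 221.1]), array([311.9, 225.7]), array([309.3, 264.5])] [array([317.1, 273. ])]
0 [array([313.6, 220.1]), array([313.3, 224.7]), array([310.5, 263.5])] [array([318.8, 271.6])]
```

View pics/ov.png

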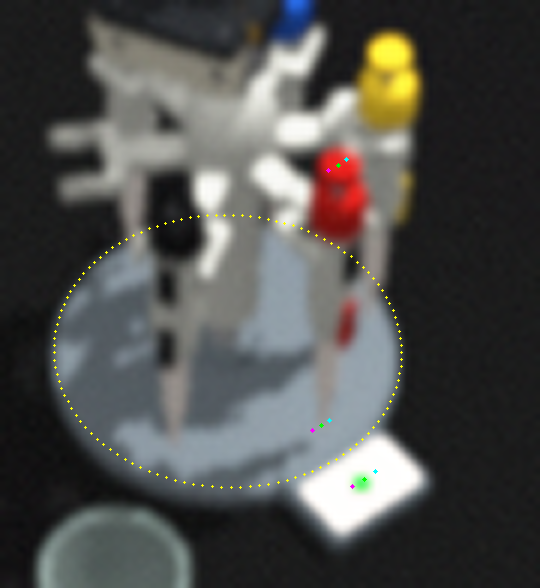

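The disc ring fits. The lamp reads about −9° and the red pipette about −6°, so I turn about 2.5° further clockwise and hold.

Request:
move_arm(
  targets=[
    [[0, 0, 0], [0, 0, 0.015]],
    [[0, 0, 0], [0, 0, 0.03]],
    [[0, 0, 0], [0, 0, 0.045]],
    [[0, 0, 0], [0, 0, 0.045]],
    [[0, 0, 0], [0, 0, 0.045]],
  ],
)

```text
time_s: 13.0
tcp_pos: [0.5987, -0.0835, 0.2687]
eef_rot: [-179.9, 0.1, -162.2]
contact_force: [8.2, 0.2, -4.4]
gripper_width: 0.0397
gripper_force: 15.0
```

Request:
move_arm(
  targets=[
    [[0, 0, 0], [0, 0, 0]],
    [[0, 0, 0], [0, 0, 0]],
    [[0, 0, 0], [0, 0, 0]],
  ],
)

```text
time_s: 13.38
tcp_pos: [0.5987, -0.0834, 0.2687]
eef_rot: [-179.9, 0.1, -162.2]
contact_force: [8.4, -0.1, -4.9]
gripper_width: 0.0395
gripper_force: 15.0
```

```bash
python3 - <<'E'
from plant import r
s=r.get_state();print(s["tcp_pos"],s["eef_rot"],s["gripper_force"],s["qd"].round(2))
print(r.close_job())
E
```

```text
[ 0.59869369 -0.08344242  0.26866609] [-1.79937965e+02  1.19183608e-01 -1.62169969e+02] 14.996118396520615 [-0.03  0.01  0.04 -0.03 -0.07  0.06]
the job is handed in; nothing more can be done
None
```

I turned the carousel until the red pipette, matching the red tip box in the white tray, was in line with the green lamp to within about 3° by camera estimate. I then handed the job in with the knob still gripped at 15 N; no verdict came back.

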